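Shut and lock the filter box cover with its quarter-turn latch

ROBOT

A 6-joint arm with a two-finger parallel gripper is mounted at the origin on the work surface. World frame = base frame: x ahead of the robot, y to its left, z up, the work surface at z = 0. Lengths are in m, angles in rad, forces in N, time in s.
With the tool pointing down it reaches from about 0.35 to 0.775 m from the base axis. Payload 5.5 kg.
Tool frame: the origin (TCP) lies on the mounting face of the last link; the fingertips stand 173 mm ahead of it and the grasp point (between the pads) lies 155 mm ahead of it; z points along the fingers, y is the direction in which the jaws open and shut (so a half turn about z gives the same grasp; the last joint's range is limited). The gripper opens to 85 mm and grips with 20 to 120 N. Pads are 22 mm wide; open, the fingers measure 114 mm over their backs; the gripper's body (76 mm by 85 mm) begins 54 mm behind the grasp point. The pads swing forward as they close: fully open they stand 13 mm farther back than shut.
Start: joints at [1.176, 0.313, 0.046, 1.304, 0, 1.431], TCP at [0.145, 0.556, 0.405] pointing down, gripper open.
Joint ranges: [-2.76, 2.76], [-0.86, 1.69], [-1.03, 1.26], [-2.2, 2.34], [-1.47, 1.5], [-3.14, 3.14]. Speed limits (rad/s): [2.57, 2.57, 3.14, 3.14, 3.14, 3.14].

INTERFACE

Orientations are given as a unit quaternion [w, x, y, z].
In Python, from workcell import * gives the robot as it stands. The module is installed in compiled form; this text tells all that it offers.
- The arm moves only by the shell command python3 -m crank 'ROWS' [FORCE]. ROWS is JSON, a list of rows, each a list of 7 numbers: the shift along the tool's x, y, z in mm, then the turn, a rotation vector about the tool's x, y, z in degrees, then the opening, from 0 (shut) to 1 (fully open). A call has exactly 8 rows; each row shifts and turns the commanded pose from where the row before left it, along the tool's axes as they then stand; what a row does not reach is not made up. A row lasts 1/8 s, in which the tool goes at most 62.5 mm and 10.7 degrees, less where a joint would pass 70% of its speed; a pose out of reach is approached as far as the arm can. A call with a gripper value outside its range is refused whole. The fingers move at their own pace and stop on an object; FORCE is the grip in N (left out, the last holds). Time passes only in rows, so rows that do not move let the fingers close, or fill a call up. It gives the time, the measured TCP pose, the force and the opening at its end, in the units of the state.
- get_state(): the state, without advancing time (a new reading comes with each control period).
- read_camera(name): name is "scene" or "top" or "wrist"; returns the picture (384x512x3 uint8, blue, green, red); there is no depth.
- calibration(name): a dict with "fx", "fy", "cx", "cy" (pixels), "extrinsics" (4x4, takes a point from world to camera coordinates). Camera axes: x right, y down, z forward; pixel columns grow to the right and rows downward; lengths in m; the calibration is good to about 2 mm. A picture is of the moment at which its call begins: read the wrist's pose just before it. calibration takes no time and is no camera call; for the wrist camera it gives the pose at the moment of the call.
- hand_in(): hands the job in, once; it reports no verdict.
The state is a dict: "clock": time; "joint_pos": joint angles; "qvel": joint speeds; "tau": joint torques, N m; "tcp_pos": TCP position; "orientation": TCP orientation; "wrist_force": force on the tool from outside, world axes, zero at the start; "ft_torque": the same for the moment, N m; "finger_gap": finger opening in m.
Only numpy, scipy, OpenCV 4.12 (cv2) and the standard library are available. Lean on these libraries where they do the work, as an engineer would, in place of code of your own. Each camera call takes 0.05 s, during which the arm holds its last target.

TASK

The sliding cover of the bench filter box stands ajar. With the fingertips only, push the cover fully home against the rear block, then set the fingertips in the slot of the round recessed latch and turn it a quarter turn clockwise (seen from above) until it stops and the cover is locked. Pick nothing up, leave the tray, jar, eye loupe and screwdriver where they are, and finish with the hand clear.

Things in the scene. Friction and masses are not known exactly. Their poses are not given: they have to be found in the camera images.
- housing: White filter box fixed to the bench, 240 (x) x 220 (y) x 82 mm high; origin: centre of its underside. Its x runs from the open front (robot side) to the rear block, which is the cover's stop (face at x = +82 mm); yaw varies. The cover slides on a deck 60 mm above the bench, between side rails 156 mm apart, 22 mm high. Nothing bars the deck's front edge: fingers can come down before the cover.
- cover (a joint): Slide of the cover, metres open: 0 = fully home against the rear block; starts 0.030 to 0.055, end of travel 0.058. Closes along the housing's +x. Friction about 2 N, stays where it is left, cannot be lifted off.
- cover_edge (a point): Middle of the cover's top front edge; x axis as the housing's. The cover is a plain metal plate 140 mm long (x) x 150 mm wide x 22 mm thick on the deck (underside 60 mm, top 82 mm above the bench). Its front face is vertical and drops 22 mm from this point to the deck.
- latch (a joint): Turn of the cam latch, rad, growing clockwise seen from above: 0 = unlocked (slot along the sliding direction), 1.571 = locked, at its stop (slot across the cover). Starts 0 to 0.25. Friction 0.1 N m, stays where left. Turned with the cover home, its hidden cam swings behind a fixed post, draws in the last few mm and holds the cover shut; turned with the cover open, it gets in the post's way.
- slot (a point): Centre of the latch, on its axis, level with the cover's top (82 mm above the bench). The latch is a grey disc, 77 mm diameter, sunk flush in an 81 mm hole in the middle of the cover; it cannot be gripped from outside. A straight slot 34 mm wide, 17 mm deep, open upwards, crosses the whole disc through its centre (77 mm long). The point's x axis lies along the slot and turns with it; z up.
- parts_tray: Loose blue open tray, 140 x 100 x 45 mm, origin at the centre of its underside. Leave alone.
- jar: Loose small glass jar with a white cap, 44 mm diameter, 60 mm tall, upright, origin at the centre of its underside. Leave alone.
- loupe: Loose black eye loupe, 36 mm diameter, 34 mm tall, upright, origin at the centre of its underside. Leave alone.
- driver: Loose small screwdriver lying on the bench, 120 mm long along its x axis. Leave alone.

How it is judged:
On the way, in this order (a step that is already met when the one before it is completed fails the run):
1. the cover is pushed home, with the latch not yet turned to locked (value of joint cover below 0.004 m and value of joint latch below 1 rad), for 0.1 s.
2. the latch is turned to locked with the cover home (value of joint latch above 1.4 rad and value of joint cover below 0.004 m), for 0.2 s.
At the end, for the whole second after the job is handed in: The cover is within 4 mm of fully home, the latch is turned to within 10 degrees of its locked stop (joint above 1.4 rad) and both are at rest; tray, jar, loupe and screwdriver lie within 20 mm of where they were (all of step 2 and velocity of joint latch between -0.05 and 0.05 rad/s and velocity of joint cover between -0.01 and 0.01 m/s and distance of each of parts_tray, jar, loupe, driver from where it was at the start of the episode below 0.02 m); the robot touches nothing.
It fails at once if the tray is lifted, carried or shoved (distance of parts_tray from where it was at the start of the episode above 0.02 m).
It fails at once if the jar is lifted, carried, shoved or tipped (distance of jar from where it was at the start of the episode above 0.02 m or angle between jar's own z axis and vertical above 0.5 rad).
It fails at once if the loupe is lifted, carried, shoved or tipped (distance of loupe from where it was at the start of the episode above 0.02 m or angle between loupe's own z axis and vertical above 0.5 rad).
It fails at once if the screwdriver is lifted, carried or shoved (distance of driver from where it was at the start of the episode above 0.02 m).
It also fails if it takes over 48 s, if anything falls off the work surface, if the arm or the gripper's body presses on something with over 40 N, if the wrist force passes 120 N, or if a joint passes its speed limit or range.

## Working session

There is one attempt and no reset: what is moved stays moved. The work goes in short steps, Python scripts to look and compute and a shell command to move; the robot and the scene stay as the last step left them, time stands still between calls to the robot, and variables do not carry over. Pictures are saved under pics/ and viewed, and the job is handed in when it is done.

```bash
mkdir -p pics; python3 - <<'E'
from workcell import *
import cv2
s=get_state()
for k in s: print(k,s[k])
for n in ["scene","top","wrist"]:
    c=calibration(n); print(n,c)
    cv2.imwrite(f"pics/{n}0.png",read_camera(n))
E
```

```text
clock 0.0
joint_pos [1.17640998e+00 3.14015684e-01 4.49605059e-02 1.30358597e+00
 2.96886980e-06 1.43120872e+00]
qvel [-9.74458029e-04  1.16273030e-03 -1.84289334e-04 -2.46713600e-03
  6.03110418e-05 -6.45809048e-04]
tau [ 5.68705957e-05 -4.80635440e+01  2.98527360e+01  1.98729686e-02
 -1.91378109e-05  1.07394669e-05]
tcp_pos [0.14485467 0.5562512  0.40379232]
orientation [-2.44788433e-04  1.27054968e-01  9.91895249e-01 -8.89339431e-04]
wrist_force [ 0.65701749 -0.28656287  0.25228219]
ft_torque [-0.04996684 -0.0444722  -0.04027451]
finger_gap 0.08535628918580358
scene {'fx': 373.6091807228658, 'fy': 373.6091807228658, 'cx': 254.82811154358455, 'cy': 191.15231864177102, 'extrinsics': array([[ 0.61887171,  0.78535521,  0.01466298, -0.43134444],
       [ 0.44765111, -0.33729372, -0.82815544, -0.18717777],
       [-0.64545046,  0.51908587, -0.56030668,  1.45915776],
       [ 0.        ,  0.        ,  0.        ,  1.        ]])}
top {'fx': 474.8425514986156, 'fy': 474.8425514986156, 'cx': 260.2616959904669, 'cy': 187.77053149009677, 'extrinsics': array([[-2.33674384e-02, -9.99722616e-01, -2.94160495e-03,
         6.75102350e-02],
       [-9.87971757e-01,  2.35424702e-02, -1.52831799e-01,
         6.11996768e-01],
       [ 1.52858659e-01, -6.65065034e-04, -9.88247837e-01,
         1.31304385e+00],
       [ 0.00000000e+00,  0.00000000e+00,  0.00000000e+00,
         1.00000000e+00]])}
wrist {'fx': 313.4086959710676, 'fy': 313.4086959710676, 'cx': 254.8006784174599, 'cy': 191.00432475635043, 'extrinsics': array([[ 0.25160665,  0.96782859, -0.00138328, -0.57413919],
       [ 0.93433396, -0.24252579,  0.26115376, -0.03458867],
       [ 0.25241659, -0.06700047, -0.96529622,  0.37887739],
       [ 0.        ,  0.        ,  0.        ,  1.        ]])}
```

View pics/scene0.png

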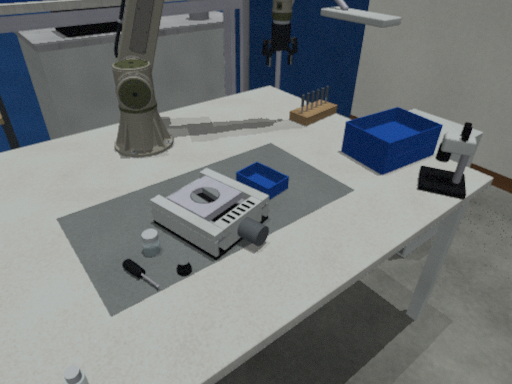

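View pics/top0.png

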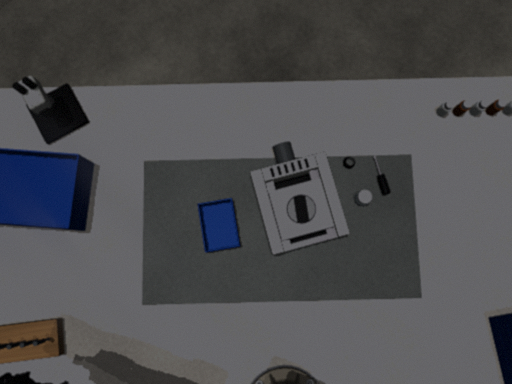

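View pics/wrist0.png

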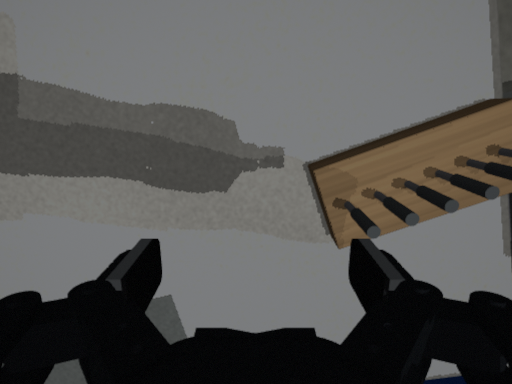

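The scene view shows the housing at about (210,208). In the top view it is at (300,203), with the latch disc at (301,209). The tray is left of it, and the jar, loupe and driver are to the right. I'll enlarge crops to read these more closely.

```bash
python3 - <<'E'
import cv2,numpy as np
a=cv2.imread("pics/top0.png")[130:270,240:360]; a=np.clip(a.astype(float)*1.6,0,255).astype(np.uint8)
cv2.imwrite("pics/top0c.png",cv2.resize(a[5:125],None,fx=5,fy=5,interpolation=cv2.INTER_CUBIC))
a=cv2.imread("pics/scene0.png")[160:280,130:290]
cv2.imwrite("pics/scene0c.png",cv2.resize(a,None,fx=5,fy=5,interpolation=cv2.INTER_CUBIC))
E
```

```text
(no output)
```

View pics/top0c.png

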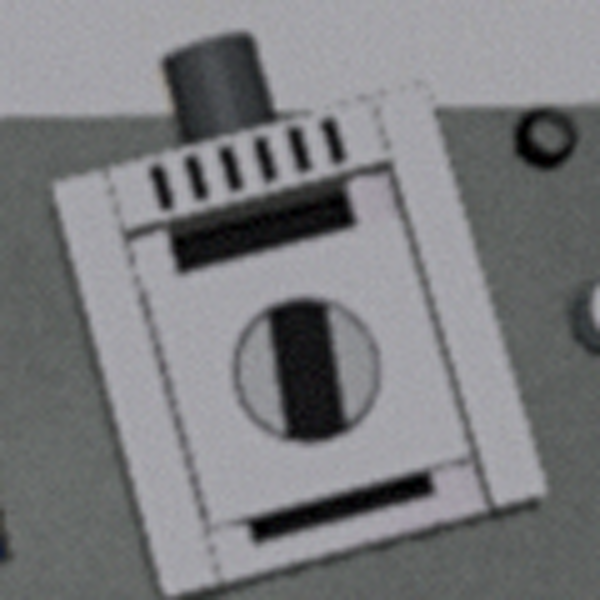

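View pics/scene0c.png

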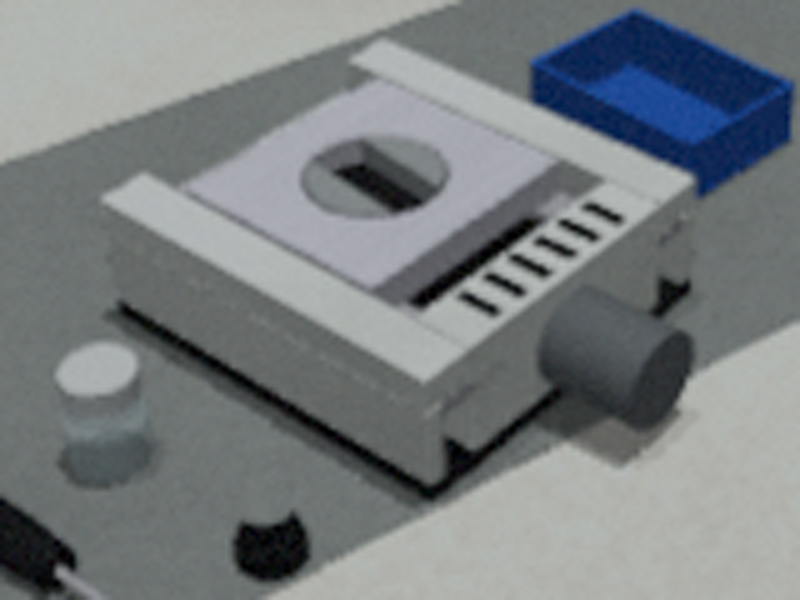

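```bash
cat > h.py <<'E'
import numpy as np
from workcell import *
def ray(c,u,v):
    E=c["extrinsics"];R=E[:3,:3];o=-R.T@E[:3,3]
    d=R.T@np.array([(u-c["cx"])/c["fx"],(v-c["cy"])/c["fy"],1]);return o,d/np.linalg.norm(d)
def tri(*rs):
    A=np.zeros((3,3));b=np.zeros(3)
    for o,d in rs:
        P=np.eye(3)-np.outer(d,d);A+=P;b+=P@o
    p=np.linalg.solve(A,b);return p,[np.linalg.norm((np.eye(3)-np.outer(d,d))@(p-o))for o,d in rs]
def plane(r,z):
    o,d=r;return o+d*(z-o[2])/d[2]
def proj(c,p):
    E=c["extrinsics"];q=E[:3,:3]@p+E[:3,3];return np.array([c["fx"]*q[0]/q[2]+c["cx"],c["fy"]*q[1]/q[2]+c["cy"]])
E
python3 - <<'E'
from h import *
np.set_printoptions(precision=4,suppress=True)
T=calibration("top");S=calibration("scene")
t=lambda x,y:ray(T,240+(x+.5)/5-.5,135+(y+.5)/5-.5)
s=lambda x,y:ray(S,130+(x+.5)/5-.5,160+(y+.5)/5-.5)
print("RL",tri(t(52,185),s(695,182)));print("RR",tri(t(433,82),s(432,382)));print("FR",tri(t(545,495),s(103,198)))
print("latch",tri(t(307,370),s(374,177)))
print("coverfront R",tri(t(468,458),s(187,187)))
z=.082
P={k:plane(t(*v),z)[:2] for k,v in dict(RL=(52,185),RR=(433,82),FR=(545,495),FL=(167,595),latch=(307,370),cL=(212,522),cR=(468,458),s0=(298,305),s1=(317,433),sa0=(270,312),sa1=(290,437),sb0=(325,303),sb1=(345,427)).items()}
for k in P:print(k,P[k])
ang=lambda a,b:np.degrees(np.arctan2(*(P[b]-P[a])[::-1]))
print("yaw",ang("FL","RL"),ang("FR","RR"),ang("RR","RL")-90,ang("cR","cL")-90,"slot",ang("s1","s0"),ang("sa1","sa0"),ang("sb1","sb0"))
print(sum(P[k] for k in("RL","RR","FL","FR"))/4)
E
```

```text
RL (array([0.655 , 0.0806, 0.079 ]), [np.float64(0.00032607736997164997), np.float64(0.00032607736997187847)])
RR (array([ 0.7099, -0.1327,  0.0832]), [np.float64(0.0030005931675726547), np.float64(0.0030005931675727445)])
FR (array([ 0.4749, -0.1869,  0.0805]), [np.float64(9.243734599047366e-06), np.float64(9.243734599038625e-06)])
latch (array([ 0.5467, -0.0592,  0.0808]), [np.float64(0.000767419912580426), np.float64(0.0007674199125805059)])
coverfront R (array([ 0.4957, -0.1461,  0.0822]), [np.float64(0.0009891818551791716), np.float64(0.0009891818551792365)])
RL [0.6546 0.0808]
RR [ 0.7086 -0.1355]
FR [ 0.4749 -0.1866]
FL [0.4253 0.0225]
latch [ 0.547  -0.0584]
cL [ 0.4644 -0.0032]
cR [ 0.4962 -0.1453]
s0 [ 0.5834 -0.0547]
s1 [ 0.5119 -0.0626]
sa0 [ 0.5799 -0.039 ]
sa1 [ 0.51   -0.0477]
sb0 [ 0.5842 -0.0698]
sb1 [ 0.5148 -0.0782]
yaw 14.250728010203877 12.342236445027496 14.020018167236273 12.604734961463251 slot 6.3210789122744915 7.0699551290925005 6.937336675709839
[ 0.5658 -0.0547]
```

```bash
cat >> h.py <<'E'
from scipy.spatial.transform import Rotation as Ro
np.set_printoptions(precision=2,suppress=True)
def to(x,y,z,yaw):
    "print shift (mm, current tool axes) and turn (deg) to TCP target with tool y at world yaw (deg), pointing down"
    s=get_state();q=s["orientation"];R=Ro.from_quat(q,scalar_first=True).as_matrix()
    d=R.T@(np.array([x,y,z])-s["tcp_pos"])*1000
    a=np.radians(yaw);Y=np.array([np.cos(a),np.sin(a),0]);Z=np.array([0,0,-1.]);X=np.cross(Y,Z)
    t=np.degrees(Ro.from_matrix(R.T@np.c_[X,Y,Z]).as_rotvec())
    print("tcp",s["tcp_pos"]*1000,"yaw_y",np.degrees(np.arctan2(R[1,1],R[0,1])),"shift",d,"turn",t,"F",s["wrist_force"],"q",s["joint_pos"],"gap",s["finger_gap"],"t",s["clock"])
E
python3 -c "
from h import *
to(.40,.30,.40,103.3)
to(.464,-.079,.31,103.3)"
```

```text
tcp [144.88 556.3  404.01] yaw_y 75.39990427064919 shift [-311.49 -183.71    4.21] turn [ -0.08  -0.03 -27.9 ] F [ 0.29 -0.65  0.78] q [ 1.18  0.31  0.05  1.3  -0.    1.43] gap 0.08532815451171986 t 0.15
tcp [144.88 556.3  404.01] yaw_y 75.39990427064919 shift [-468.97 -534.21   94.66] turn [ -0.08  -0.03 -27.9 ] F [ 0.29 -0.65  0.78] q [ 1.18  0.31  0.05  1.3  -0.    1.43] gap 0.08532815451171986 t 0.15
```

```bash
python3 -m crank '[[-52,-30,0,0,0,0,0],[-52,-30,0,0,0,0,0],[-52,-30,0,0,0,0,0],[-52,-30,0,0,0,0,0],[-52,-30,0,0,0,0,0],[-52,-30,0,0,0,0,0],[0,0,0,0,0,-10,0],[0,0,0,0,0,-10,0]]' 
python3 -c "
from h import *
to(.464,-.079,.30,103.3)"
```

```text
clock: 1.15
tcp_pos: [0.4023, 0.3025, 0.4043]
orientation: [-0.0, -0.049, 0.999, -0.0]
wrist_force: [-0.6, 0.7, 0.9]
finger_gap: -0.0003
tcp [402.29 302.51 404.33] yaw_y 95.57315065731335 shift [ -24.45 -385.68  104.37] turn [-0.01 -0.05 -7.73] F [-0.59  0.73  0.88] q [ 0.49  0.17 -0.14  1.26  0.    0.39] gap -0.0003110472101500819 t 1.15
```

```bash
python3 -m crank '[[-3,-55,5,0,0,0,0],[-3,-55,15,0,0,0,0],[-4,-55,15,0,0,0,0],[-4,-55,15,0,0,0,0],[-4,-55,15,0,0,0,0],[-3,-55,20,0,0,0,0],[-3,-55,19,0,0,0,0],[0,0,0,0,0,-7.7,0]]' 
python3 - <<'E'
from h import *
import cv2
to(.464,-.079,.30,103.3)
cv2.imwrite("pics/w1.png",read_camera("wrist"));cv2.imwrite("pics/s1.png",cv2.resize(read_camera("scene")[100:280,110:310],None,fx=3,fy=3,interpolation=cv2.INTER_CUBIC))
np.save("w1.npy",calibration("wrist")["extrinsics"])
E
```

```text
clock: 2.15
tcp_pos: [0.4615, -0.0808, 0.299]
orientation: [-0.001, -0.113, 0.994, 0.0]
wrist_force: [-0.8, 0.2, 0.1]
finger_gap: -0.0002
tcp [461.53 -80.8  299.04] yaw_y 102.94994626278195 shift [-2.81  1.2  -0.97] turn [ 0.03 -0.11 -0.35] F [-0.79  0.18  0.07] q [-0.34  0.17 -0.41  0.99 -0.   -0.57] gap -0.0001745653518531884 t 2.15
```

View pics/w1.png

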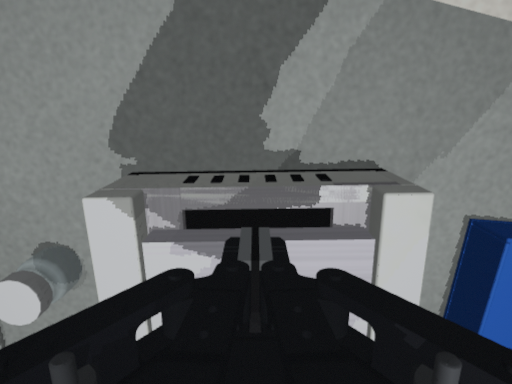

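View pics/s1.png

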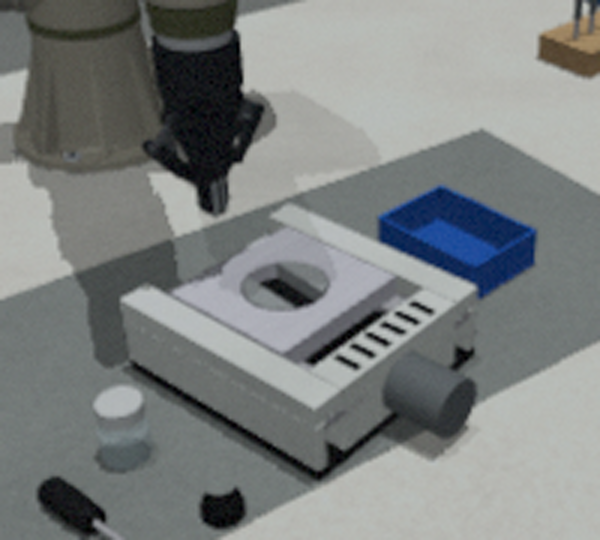

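The wrist view shows the box square to the image, with the cover's rear edge from (146,229) to (374,232) and a shut finger pair at (255,240). The scene view shows the hand above the open front.

```bash
python3 - <<'E'
from h import *
import cv2
a=cv2.imread("pics/w1.png")[160:330,80:440];cv2.imwrite("pics/w1c.png",cv2.resize(a,None,fx=2.2,fy=2.2,interpolation=cv2.INTER_CUBIC))
E
```

```text
(no output)
```

View pics/w1c.png

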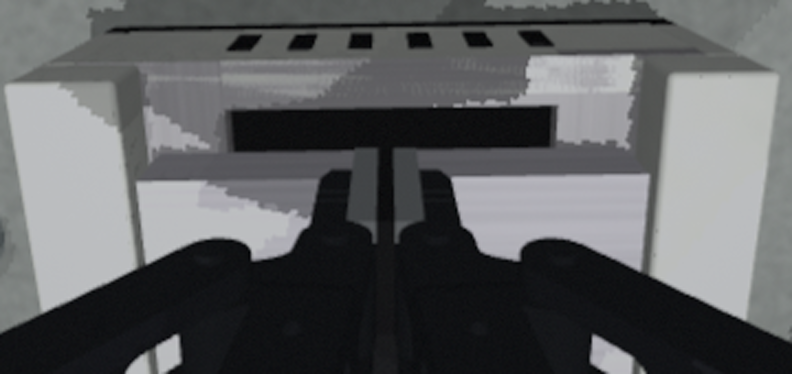

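```bash
python3 - <<'E'
from h import *
W=calibration("wrist");W["extrinsics"]=np.load("w1.npy")
w=lambda x,y:ray(W,80+(x+.5)/2.2-.5,160+(y+.5)/2.2-.5)
print(w(0,0)[0]*1000)
A=plane(w(137,181),.082);B=plane(w(648,174),.082);print(A*1000,B*1000,np.degrees(np.arctan2(*(B-A)[1::-1]))-90)
m=(A+B)/2
for yaw in (12.8,13.5):
    u=np.array([np.cos(np.radians(yaw)),np.sin(np.radians(yaw))]);print("latch",(m[:2]-.07*u)*1000)
for n in [(6,85),(777,73),(110,70),(668,72)]:print(plane(w(*n),.082)*1000)
print(plane(w(137,160),.06)*1000)
E
```

```text
[397.14 -93.41 270.11]
[ 496.4  -145.54   82.  ] [460.36   0.89  82.  ] 13.82745987487452
latch [410.12 -87.83]
latch [410.31 -88.67]
[ 475.34 -185.76   82.  ]
[422.74  26.56  82.  ]
[ 464.3  -157.52   82.  ]
[429.4   -3.62  82.  ]
[ 500.6  -152.63   60.  ]
```

```bash
python3 -c "
from h import *
to(.4618,-.0764,.242,103.5)"
```

```text
tcp [461.34 -78.48 299.97] yaw_y 102.97665888071758 shift [-1.    1.86 57.97] turn [ 0.06 -0.07 -0.52] F [-1.03 -0.17 -0.08] q [-0.34  0.17 -0.41  1.    0.   -0.57] gap -0.000133679024150774 t 2.25
```

```bash
python3 -m crank '[[-1,2,10,0,0,-0.5,0],[0,0,10,0,0,0,0],[0,0,10,0,0,0,0],[0,0,10,0,0,0,0],[0,0,7,0,0,0,0],[0,0,6,0,0,0,0],[0,0,5,0,0,0,0],[0,0,0,0,0,0,0]]'
python3 - <<'E'
from h import *
import cv2
to(.4618,-.0764,.242,103.5)
a=read_camera("wrist")[160:330,80:440];cv2.imwrite("pics/w2c.png",cv2.resize(a,None,fx=2.2,fy=2.2,interpolation=cv2.INTER_CUBIC))
a=read_camera("scene")[130:250,140:290];cv2.imwrite("pics/s2c.png",cv2.resize(a,None,fx=5,fy=5,interpolation=cv2.INTER_CUBIC))
E
```

```text
clock: 3.25
tcp_pos: [0.462, -0.0752, 0.2423]
orientation: [-0.0, -0.118, 0.993, 0.0]
wrist_force: [-0.4, -0.2, 0.1]
finger_gap: 0.0001
tcp [462.03 -75.23 242.34] yaw_y 103.59435599503998 shift [ 0.5  -1.09  0.34] turn [ 0.02 -0.03  0.09] F [-0.43 -0.18  0.06] q [-0.33  0.23 -0.49  0.85  0.   -0.57] gap 0.00011341674435891653 t 3.25
```

View pics/w2c.png

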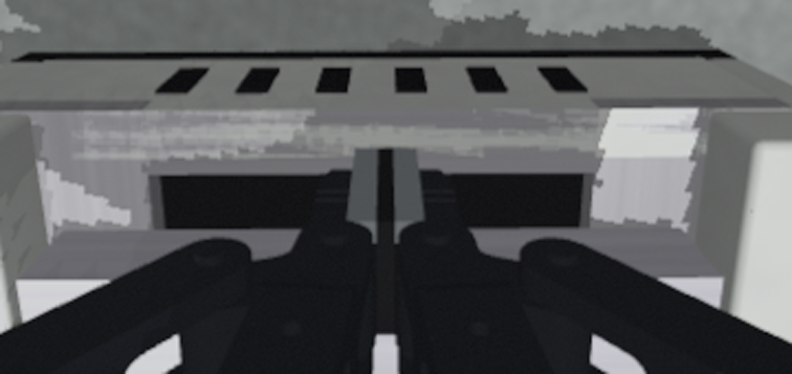

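View pics/s2c.png

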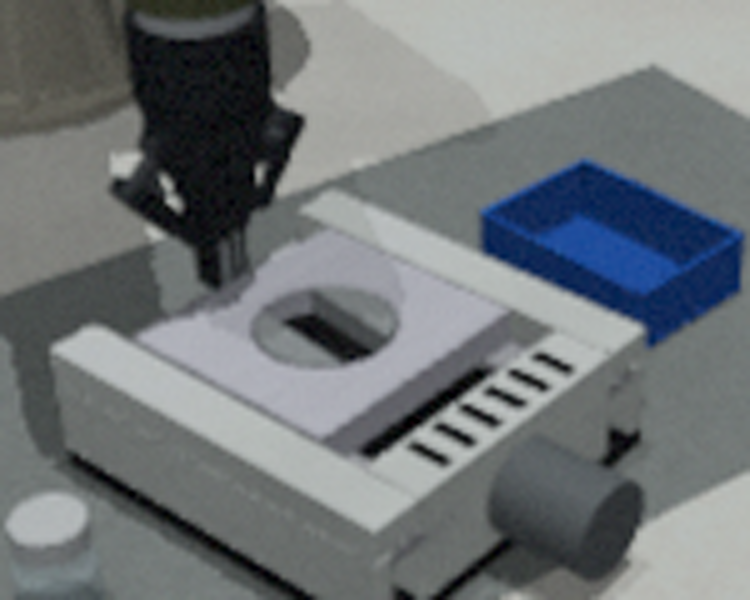

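The fingertips, at crop (385,150), stand before the cover's front face without contact. I'll push along tool -x.

```bash
python3 -m crank '[[-4,0,0,0,0,0,0],[-4,0,0,0,0,0,0],[-4,0,0,0,0,0,0],[-4,0,0,0,0,0,0],[-4,0,0,0,0,0,0],[-4,0,0,0,0,0,0],[-4,0,0,0,0,0,0],[-3,0,0,0,0,0,0]]'
python3 -c "
from h import *
to(.4618,-.0764,.242,103.5)"
```

```text
clock: 4.35
tcp_pos: [0.4925, -0.0678, 0.2426]
orientation: [-0.0, -0.118, 0.993, 0.0]
wrist_force: [-2.7, -1.1, 1.6]
finger_gap: 0.0001
tcp [492.53 -67.82 242.62] yaw_y 103.60865729292975 shift [31.88 -1.11  0.62] turn [ 0.01 -0.    0.11] F [-2.65 -1.13  1.61] q [-0.3   0.28 -0.42  0.87  0.   -0.54] gap 5.347290733490878e-05 t 4.35
```

```bash
python3 -m crank '[[-2,0,0,0,0,0,0],[-2,0,0,0,0,0,0],[-1,0,0,0,0,0,0],[-1,0,0,0,0,0,0],[-1,0,0,0,0,0,0],[-1,0,0,0,0,0,0],[0,0,0,0,0,0,0],[0,0,0,0,0,0,0]]'
python3 -c "
from h import *
to(.4618,-.0764,.242,103.5)"
```

```text
clock: 5.35
tcp_pos: [0.4978, -0.0664, 0.2425]
orientation: [-0.003, -0.118, 0.993, -0.001]
wrist_force: [-10.6, -2.8, 9.1]
finger_gap: 0.0004
tcp [497.82 -66.36 242.54] yaw_y 103.5425549444595 shift [37.37 -1.33  0.78] turn [-0.02 -0.36  0.04] F [-10.64  -2.76   9.14] q [-0.29  0.29 -0.41  0.88 -0.   -0.53] gap 0.00041284736516616747 t 5.35
```

```bash
python3 -m crank '[[-1,0,0,0,0,0,0],[-1,0,0,0,0,0,0],[0,0,0,0,0,0,0],[0,0,0,0,0,0,0],[0,0,0,0,0,0,0],[0,0,0,0,0,0,0],[0,0,0,0,0,0,0],[0,0,0,0,0,0,0]]'
python3 - <<'E'
from h import *
import cv2
to(.4618,-.0764,.242,103.5)
a=read_camera("scene")[130:250,140:290];cv2.imwrite("pics/s3c.png",cv2.resize(a,None,fx=5,fy=5,interpolation=cv2.INTER_CUBIC))
E
```

```text
clock: 6.35
tcp_pos: [0.4985, -0.0661, 0.2424]
orientation: [-0.005, -0.118, 0.993, -0.001]
wrist_force: [-16.7, -5.6, 13.4]
finger_gap: 0.0001
tcp [498.47 -66.09 242.41] yaw_y 103.50825334087372 shift [38.05 -1.46  0.79] turn [-0.03 -0.57  0.01] F [-16.65  -5.57  13.37] q [-0.29  0.29 -0.41  0.88 -0.01 -0.53] gap 0.00010385780799352774 t 6.35
```

View pics/s3c.png

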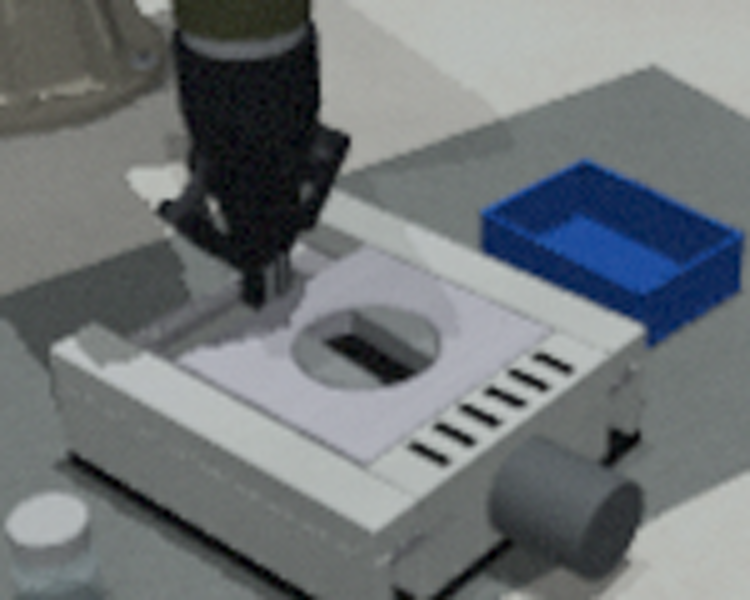

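The cover is flush against the rear block: at crop (370,465) the gap has gone, and the force reached 17 N. Next I retract, rise and turn the hand, then view the latch.

```bash
python3 -m crank '[[5,0,0,0,0,0,0],[8,0,0,0,0,0,0],[0,0,-15,0,0,0,0],[0,0,-25,0,0,0,0],[0,0,-25,0,0,0,0],[0,0,-10,0,0,-10,0],[0,0,0,0,0,-10,0],[0,0,0,0,0,-10,0]]'
python3 -c "
from h import *
to(.556,.035,.33,187)"
```

```text
clock: 7.4
tcp_pos: [0.49, -0.0686, 0.3193]
orientation: [0.001, -0.374, 0.927, -0.001]
wrist_force: [-0.1, 0.0, -0.1]
finger_gap: -0.0
tcp [490.03 -68.63 319.27] yaw_y 133.9458151209992 shift [-119.44   28.81  -10.59] turn [ -0.17   0.03 -53.05] F [-0.15  0.04 -0.05] q [-0.3   0.2  -0.32  1.05  0.   -1.07] gap -4.811450628216763e-05 t 7.4
```

```bash
python3 -m crank '[[0,0,0,0,0,-10.5,0],[0,0,0,0,0,-10.5,0],[0,0,0,0,0,-10.5,0],[0,0,0,0,0,-10.5,0],[0,0,0,0,0,-10.5,0],[0,0,0,0,0,0,0.4],[0,0,0,0,0,0,0.4],[0,0,0,0,0,0,0.4]]'
python3 -c "
from h import *
to(.556,.035,.33,187)"
```

```text
clock: 8.4
tcp_pos: [0.4895, -0.0686, 0.3179]
orientation: [-0.0, 0.743, -0.669, 0.0]
wrist_force: [-0.7, 0.4, 0.1]
finger_gap: 0.0339
tcp [489.48 -68.63 317.91] yaw_y -173.9905159201891 shift [-96.09 -77.01 -12.06] turn [-0.02 -0.   -0.99] F [-0.69  0.4   0.13] q [-0.3   0.2  -0.32  1.05  0.   -1.98] gap 0.033890361612369274 t 8.4
```

```bash
python3 -m crank '[[-32,-25,-4,0,0,-1,0.4],[-32,-26,-4,0,0,0,0.4],[-32,-26,-4,0,0,0,0.4],[0,0,0,0,0,0,0.4],[0,0,0,0,0,0,0.4],[0,0,0,0,0,0,0.4],[0,0,0,0,0,0,0.4],[0,0,0,0,0,0,0.4]]'
python3 - <<'E'
from h import *
import cv2
to(.556,.035,.33,187)
np.save("w4.npy",calibration("wrist")["extrinsics"])
a=read_camera("wrist");cv2.imwrite("pics/w4.png",a)
a=read_camera("top")[130:250,240:360];cv2.imwrite("pics/t4c.png",cv2.resize(np.clip(a*1.6,0,255).astype(np.uint8),None,fx=5,fy=5,interpolation=cv2.INTER_CUBIC))
E
```

```text
clock: 9.4
tcp_pos: [0.5543, 0.0352, 0.3298]
orientation: [-0.0, 0.749, -0.662, -0.0]
wrist_force: [1.2, -0.4, -0.8]
finger_gap: 0.0338
tcp [554.32  35.2  329.76] yaw_y -172.9612924321716 shift [ 0.4  -1.64 -0.24] turn [-0.    0.    0.04] F [ 1.19 -0.42 -0.8 ] q [-0.08  0.31 -0.15  1.12  0.   -1.77] gap 0.033775307785659237 t 9.4
```

View pics/w4.png

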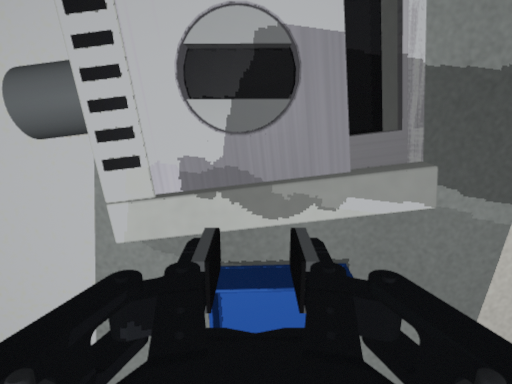

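View pics/t4c.png

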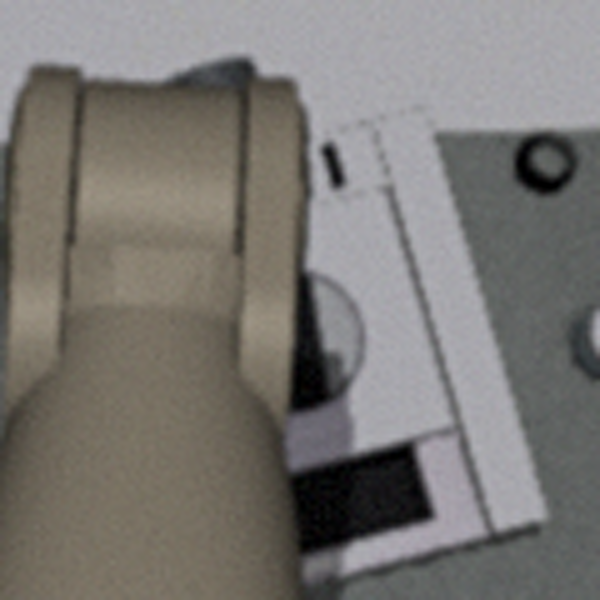

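```bash
python3 - <<'E'
from h import *
import cv2
W=calibration("wrist");W["extrinsics"]=np.load("w4.npy")
f=lambda u,v:plane(ray(W,u,v),.082)*1000
pts=np.array([f(*p)[:2] for p in [(178,69),(299,69),(238,3),(238,134)]])
A=np.c_[2*pts,np.ones(4)];s=np.linalg.lstsq(A,(pts**2).sum(1),rcond=None)[0];print("centre",s[:2],"d",2*np.sqrt(s[2]+s[:2]@s[:2]))
P=[f(*p) for p in[(187,43),(292,43),(187,98),(290,98)]];print(P)
print(np.degrees(np.arctan2(*(P[0]-P[1])[1::-1])),np.degrees(np.arctan2(*(P[2]-P[3])[1::-1])))
a=cv2.imread("pics/w4.png")[0:150,150:350];cv2.imwrite("pics/w4c.png",cv2.resize(a,None,fx=4,fy=4,interpolation=cv2.INTER_CUBIC))
E
```

```text
centre [575.82 -50.57] d 79.53074852126271
[array([610.37, -63.75,  82.  ]), array([543.83, -71.98,  82.  ]), array([608.12, -30.09,  82.  ]), array([539.98, -38.53,  82.  ])]
7.057576168126333 7.064690540026799
```

View pics/w4c.png

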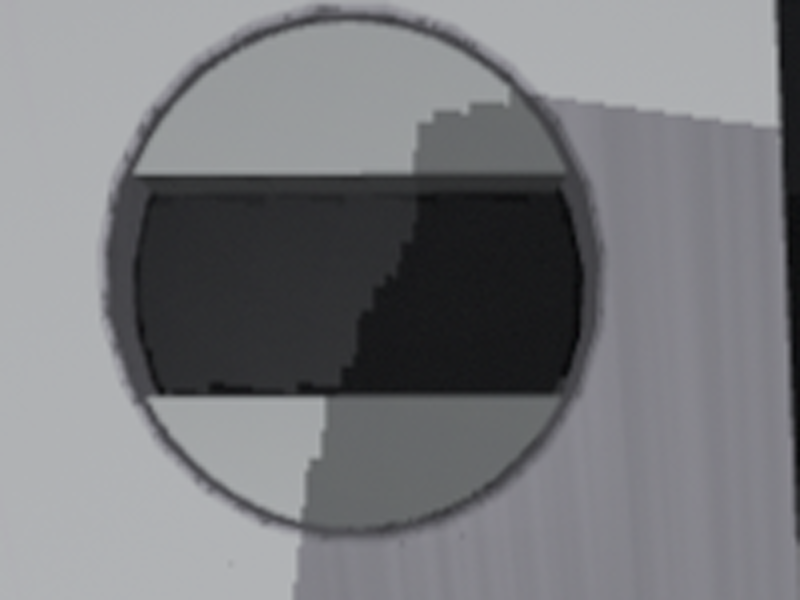

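```bash
python3 -c "
from h import *
to(.576,-.051,.265,187)"
```

```text
tcp [554.42  35.41 329.77] yaw_y -172.9378980424427 shift [ 88.41 -10.79  64.77] turn [-0.01  0.    0.06] F [0.29 0.29 0.35] q [-0.08  0.31 -0.15  1.12  0.   -1.77] gap 0.03380377832069353 t 9.5
```

```bash
python3 -m crank '[[25,-3,0,0,0,0,0.4],[25,-3,0,0,0,0,0.4],[25,-3,10,0,0,0,0.4],[13.5,-2,25,0,0,0,0.4],[0,0,20,0,0,0,0.4],[0,0,9,0,0,0,0.4],[0,0,0,0,0,0,0.4],[0,0,0,0,0,0,0.4]]'
python3 - <<'E'
from h import *
import cv2
to(.576,-.051,.242,187)
a=read_camera("wrist")[130:330,130:390];cv2.imwrite("pics/w5c.png",cv2.resize(a,None,fx=3,fy=3,interpolation=cv2.INTER_CUBIC))
a=read_camera("scene")[130:250,140:290];cv2.imwrite("pics/s5c.png",cv2.resize(a,None,fx=5,fy=5,interpolation=cv2.INTER_CUBIC))
E
```

```text
clock: 10.5
tcp_pos: [0.5767, -0.0505, 0.2666]
orientation: [-0.0, 0.75, -0.662, 0.001]
wrist_force: [1.3, 0.2, 1.4]
finger_gap: 0.034
tcp [576.73 -50.52 266.59] yaw_y -172.87512253568434 shift [ 0.38  0.82 24.59] turn [-0.08 -0.02  0.12] F [1.27 0.18 1.41] q [-0.23  0.4  -0.18  0.99  0.   -1.92] gap 0.034035155830877 t 10.5
```

View pics/w5c.png

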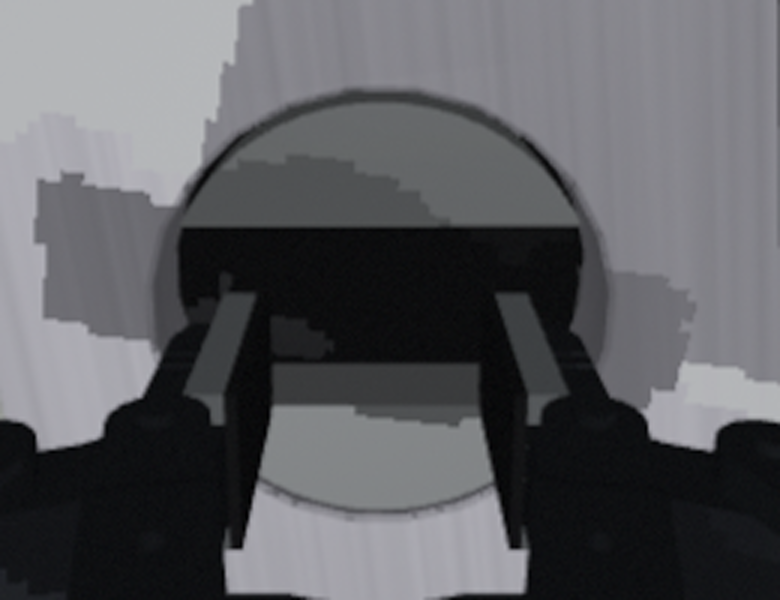

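View pics/s5c.png

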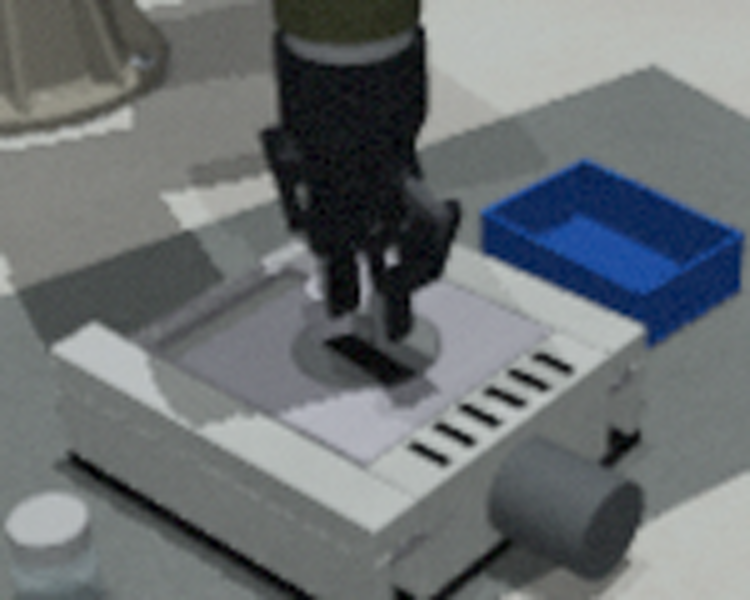

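The fingertips hang just over the slot and are aligned along it: tips at crop x 205 to 550, slot x 180 to 580. I'll descend gently.

```bash
python3 -m crank '[[0,1,5,0,0,0,0.4],[0,0,5,0,0,0,0.4],[0,0,4,0,0,0,0.4],[0,0,4,0,0,0,0.4],[0,0,3,0,0,0,0.4],[0,0,3,0,0,0,0.4],[0,0,0,0,0,0,0.4],[0,0,0,0,0,0,0.4]]'
python3 -c "
from h import *
to(.576,-.051,.242,187)"
```

```text
clock: 11.6
tcp_pos: [0.5754, -0.0508, 0.2418]
orientation: [-0.0, 0.75, -0.662, 0.0]
wrist_force: [-0.4, 1.5, 0.0]
finger_gap: 0.0339
tcp [575.44 -50.83 241.78] yaw_y -172.90057350288956 shift [ 0.24 -0.53 -0.22] turn [-0.01 -0.    0.1 ] F [-0.36  1.5   0.04] q [-0.23  0.42 -0.22  0.93  0.   -1.92] gap 0.03392637074348009 t 11.6
```

```bash
python3 -m crank '[[0,0,2,0,0,0,0.4],[0,0,1.5,0,0,0,0.4],[0,0,0,0,0,0,0.4],[0,0,0,0,0,5,0.4],[0,0,0,0,0,5,0.4],[0,0,0,0,0,5,0.4],[0,0,0,0,0,5,0.4],[0,0,0,0,0,5,0.4]]'
python3 - <<'E'
from h import *
import cv2
to(.576,-.051,.2385,167);print(get_state()["ft_torque"])
a=read_camera("wrist")[130:330,130:390];cv2.imwrite("pics/w6c.png",cv2.resize(a,None,fx=3,fy=3,interpolation=cv2.INTER_CUBIC))
E
```

```text
clock: 12.6
tcp_pos: [0.5754, -0.0507, 0.2382]
orientation: [0.0, -0.587, 0.809, 0.0]
wrist_force: [-0.4, 0.5, 0.4]
finger_gap: 0.0339
tcp [575.45 -50.68 238.24] yaw_y 161.9572187111406 shift [ 0.13 -0.63 -0.26] turn [-0.01  0.03 -5.04] F [-0.42  0.54  0.43] q [-0.23  0.42 -0.22  0.93  0.   -1.48] gap 0.033913212756848804 t 12.6
[0.11 0.03 0.12]
```

View pics/w6c.png

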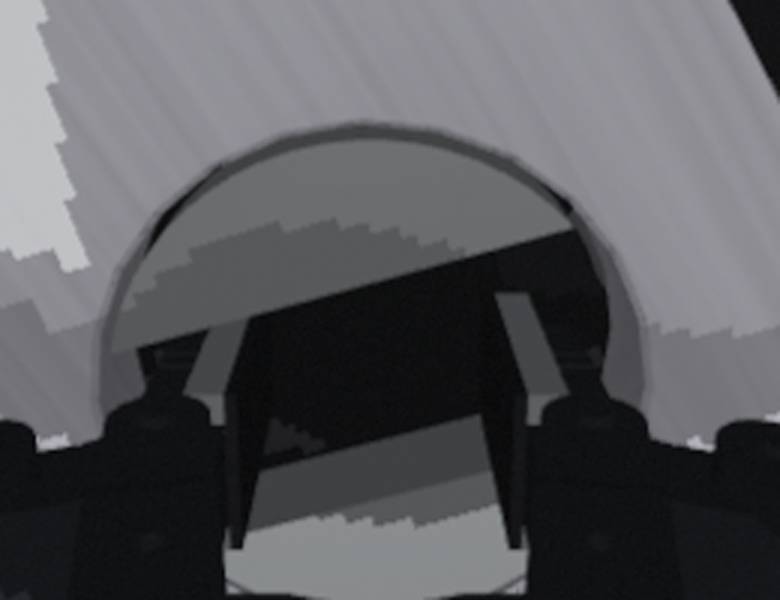

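The fingers sit inside the slot. It trails the hand by about 15 degrees of play and has begun to follow, so I keep turning.

```bash
python3 -m crank '[[0,0,0,0,0,6,0.4],[0,0,0,0,0,6,0.4],[0,0,0,0,0,6,0.4],[0,0,0,0,0,6,0.4],[0,0,0,0,0,6,0.4],[0,0,0,0,0,6,0.4],[0,0,0,0,0,6,0.4],[0,0,0,0,0,6,0.4]]'
python3 - <<'E'
from h import *
import cv2
to(.576,-.051,.2385,88);print(get_state()["ft_torque"])
a=read_camera("wrist")[130:330,130:390];cv2.imwrite("pics/w7c.png",cv2.resize(a,None,fx=3,fy=3,interpolation=cv2.INTER_CUBIC))
E
```

```text
clock: 13.65
tcp_pos: [0.5756, -0.0504, 0.2382]
orientation: [0.0, -0.208, 0.978, 0.001]
wrist_force: [1.1, 1.5, 0.4]
finger_gap: 0.0339
tcp [575.59 -50.41 238.25] yaw_y 114.01828813103795 shift [-0.13 -0.71 -0.25] turn [ 0.06  0.06 26.02] F [1.08 1.47 0.37] q [-0.23  0.42 -0.22  0.93  0.   -0.65] gap 0.03385362404901603 t 13.65
[ 0.39 -0.19  0.1 ]
```

View pics/w7c.png

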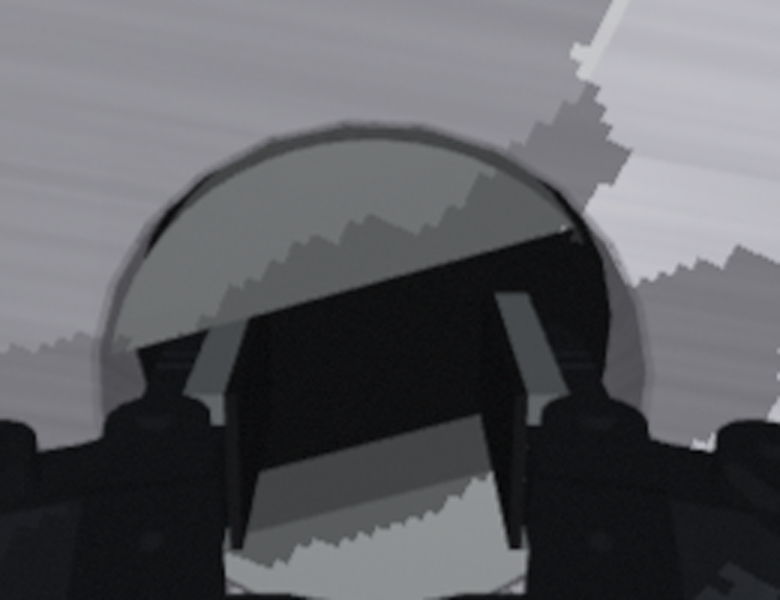

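```bash
python3 -m crank '[[0,0,0,0,0,4,0.4],[0,0,0,0,0,4,0.4],[0,0,0,0,0,4,0.4],[0,0,0,0,0,3,0.4],[0,0,0,0,0,3,0.4],[0,0,0,0,0,2,0.4],[0,0,0,0,0,2,0.4],[0,0,0,0,0,1,0.4]]'
python3 - <<'E'
from h import *
to(.576,-.051,.2385,88);print(get_state()["ft_torque"])
E
```

```text
clock: 14.7
tcp_pos: [0.5754, -0.0505, 0.2382]
orientation: [0.0, -0.01, 1.0, 0.0]
wrist_force: [1.2, 4.2, 0.1]
finger_gap: 0.0341
tcp [575.4  -50.53 238.22] yaw_y 91.09185093178937 shift [-0.6  -0.48 -0.28] turn [0.05 0.01 3.09] F [1.23 4.23 0.14] q [-0.23  0.42 -0.22  0.93  0.   -0.25] gap 0.0341024233161979 t 14.7
[ 0.77 -0.24  0.05]
```

```bash
python3 -m crank '[[0,0,0,0,0,1,0.4],[0,0,0,0,0,1,0.4],[0,0,0,0,0,1,0.4],[0,0,0,0,0,1,0.4],[0,0,0,0,0,1,0.4],[0,0,0,0,0,0,0.4],[0,0,0,0,0,0,0.4],[0,0,0,0,0,0,0.4]]'
python3 - <<'E'
from h import *
to(.576,-.051,.2385,88);print(get_state()["ft_torque"])
import cv2
a=read_camera("wrist")[130:330,130:390];cv2.imwrite("pics/w8c.png",cv2.resize(a,None,fx=3,fy=3,interpolation=cv2.INTER_CUBIC))
E
```

```text
clock: 15.7
tcp_pos: [0.5753, -0.0505, 0.2382]
orientation: [-0.0, 0.034, 0.999, 0.0]
wrist_force: [1.0, 5.0, 1.9]
finger_gap: 0.0344
tcp [575.32 -50.55 238.21] yaw_y 86.15432058914789 shift [-0.71 -0.4  -0.29] turn [ 0.03 -0.01 -1.85] F [1.05 5.04 1.86] q [-0.23  0.42 -0.22  0.93  0.   -0.16] gap 0.0344373887498898 t 15.7
[ 1.03 -0.16  0.63]
```

View pics/w8c.png

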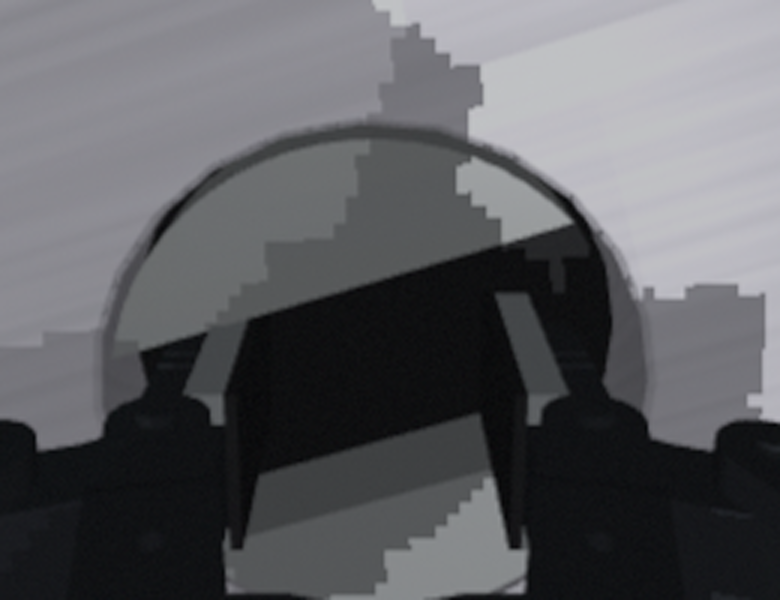

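The turning moment rose from 0.05 to 0.63 N m, which suggests the stop. I'll press a bit further to confirm.

```bash
python3 -m crank '[[0,0,0,0,0,1,0.4],[0,0,0,0,0,1,0.4],[0,0,0,0,0,1,0.4],[0,0,0,0,0,0,0.4],[0,0,0,0,0,0,0.4],[0,0,0,0,0,0,0.4],[0,0,0,0,0,0,0.4],[0,0,0,0,0,0,0.4]]'
python3 - <<'E'
from h import *
to(.576,-.051,.2385,88);print(get_state()["ft_torque"])
E
```

```text
clock: 16.75
tcp_pos: [0.5754, -0.0509, 0.2383]
orientation: [0.0, 0.06, 0.998, -0.0]
wrist_force: [-0.6, 2.6, 3.6]
finger_gap: 0.0346
tcp [575.42 -50.86 238.33] yaw_y 83.10796038963936 shift [-0.59 -0.07 -0.17] turn [-0.    0.01 -4.89] F [-0.56  2.65  3.61] q [-0.23  0.42 -0.22  0.93 -0.   -0.11] gap 0.03458194056674003 t 16.75
[ 0.63 -0.05  2.25]
```

The moment reached 2.25 N m with the hand held, so the latch is hard on its stop. I back off to relax, lift, move aside and look.

```bash
python3 -m crank '[[0,0,0,0,0,-4,0.4],[0,0,0,0,0,-5,0.4],[0,0,0,0,0,0,0.4],[0,0,-8,0,0,0,0.4],[0,0,-12,0,0,0,0.4],[0,0,-25,0,0,0,0.4],[0,0,-30,0,0,0,0.4],[0,0,-20,0,0,0,0.4]]'
python3 - <<'E'
from h import *
to(.556,-.15,.36,91);print(get_state()["ft_torque"])
E
```

```text
clock: 17.75
tcp_pos: [0.5757, -0.051, 0.3358]
orientation: [0.001, -0.018, 1.0, -0.0]
wrist_force: [-0.0, -0.4, 0.3]
finger_gap: 0.0345
tcp [575.69 -50.95 335.83] yaw_y 92.02429980117613 shift [ 23.11 -98.31 -24.14] turn [-0.05  0.15  1.02] F [-0.04 -0.4   0.26] q [-0.23  0.35 -0.08  1.14 -0.   -0.26] gap 0.0344570630351251 t 17.75
[ 0.05 -0.03  0.01]
```

```bash
python3 -m crank '[[0,40,-10,0,0,0,0.4],[10,50,-10,0,0,0,0.4],[10,50,0,0,0,0,0.4],[10,50,0,0,0,0,0.4],[10,50,0,0,0,0,0.4],[10,30,0,0,0,0,0.4],[0,0,0,0,0,0,0.4],[0,0,0,0,0,0,0.4]]'
python3 - <<'E'
from h import *
import cv2
to(.556,-.15,.36,91)
t=read_camera("top");s=read_camera("scene");cv2.imwrite("pics/t9.png",t)
cv2.imwrite("pics/t9c.png",cv2.resize(np.clip(t[135:255,180:400]*1.6,0,255).astype(np.uint8),None,fx=3.6,fy=3.6,interpolation=cv2.INTER_CUBIC))
cv2.imwrite("pics/s9c.png",cv2.resize(s[150:300,110:310],None,fx=4,fy=4,interpolation=cv2.INTER_CUBIC))
E
```

```text
clock: 18.75
tcp_pos: [0.5157, 0.2169, 0.3539]
orientation: [0.001, -0.018, 1.0, -0.0]
wrist_force: [0.1, -0.3, 0.6]
finger_gap: 0.0341
tcp [515.7  216.88 353.88] yaw_y 92.07386230260747 shift [ -27.   -368.1    -6.01] turn [-0.01  0.06  1.07] F [ 0.09 -0.3   0.61] q [ 0.25  0.3  -0.09  1.17 -0.    0.22] gap 0.034096600512014616 t 18.75
```

View pics/t9c.png

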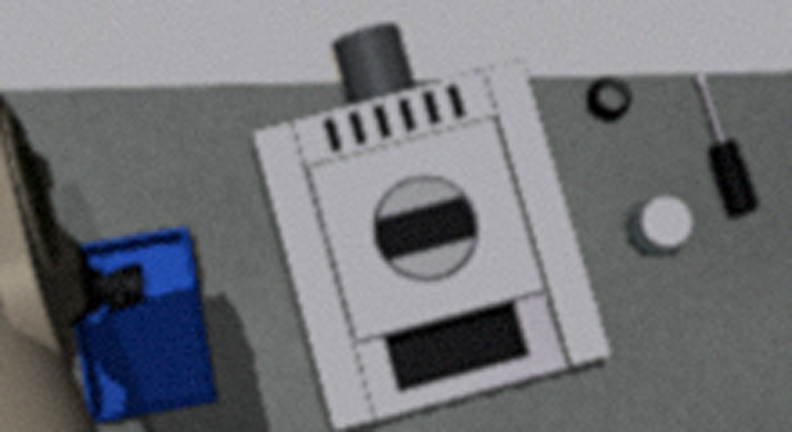

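View pics/s9c.png

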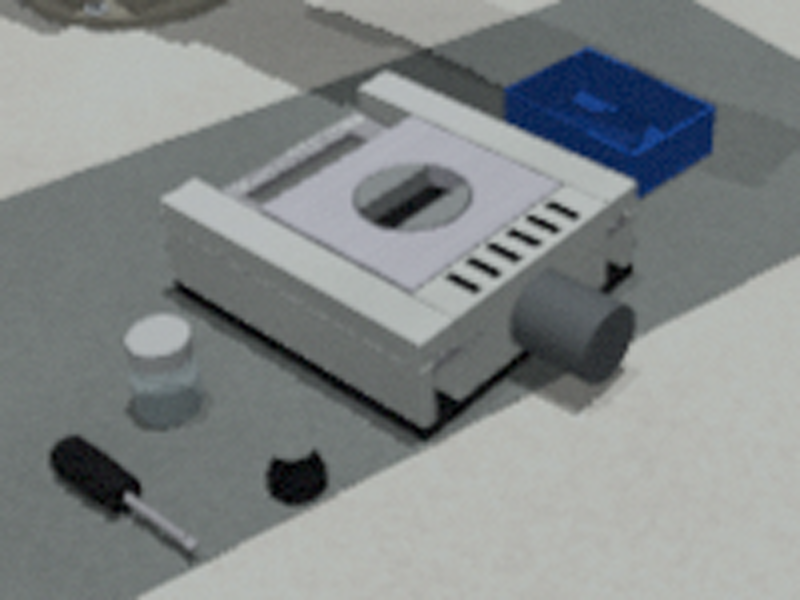

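The slot now runs across the cover: its edge, from crop (376,222) to (468,198), is parallel to the rear block within about 1 degree. The cover is flush, the loose items look unmoved, and the hand is clear and high.

```bash
python3 -c "
from workcell import *
print(hand_in())"
```

```text
the job is handed in; nothing more can be done
None
```

I pushed the cover home and turned the latch to its stop. I then lifted the hand clear and handed the job in at about 18.9 s; no verdict was reported.

- **Cover:** I pushed with the shut fingertips on the front face until it stopped against the rear block. The TCP stopped advancing and the horizontal force rose to about 17 N. The last pictures show no gap at the rear block.
- **Latch:** I set the fingertips, about 34 mm apart, along the slot and turned clockwise. The slot trailed the hand by about 15° of play. At the stop the moment rose to about 2.3 N m. In the top picture the slot is parallel to the rear block to within about 1°.
- **Other items:** The tray, jar, loupe and screwdriver look where they were. I compared these by eye in the pictures and did not measure them.
- **Hand:** It finished open over the tray, fingertips about 0.18 m above the bench, with wrist force under 1 N.

No checks failed. Two position estimates differed slightly: about 2.5 mm for the latch centre and about 1° for the housing yaw, within what the cameras can resolve.

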